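# Clamp a louvre blade in the shutter repair jig

## Robot

A 7-joint arm with a two-finger parallel gripper is mounted at the origin on the work surface. World frame = base frame: x ahead of the robot, y to its left, z up, the work surface at z = 0. Lengths are in m, angles in rad, forces in N, time in s.
With the tool pointing down it reaches from about 0.4 to 0.9 m from the base axis. Payload 5.6 kg.
Tool frame: the origin (TCP) lies between the finger pads; the fingertips stand 25 mm ahead of it and the grasp point (between the pads) lies 6 mm ahead of it; z points along the fingers, y is the line along which they close (so a half turn about z gives the same grasp; the last joint's range is limited). The gripper opens to 92 mm and grips with 3 to 60 N. Pads are 20 mm wide; open, the fingers measure 128 mm over their backs; the gripper's body (75 mm by 189 mm) begins 69 mm behind the grasp point.
Start: joints at [-1.377, 0.468, -0.012, 1.603, 0.006, 1.071, -0.056], TCP at [0.153, 0.632, 0.24] pointing down, gripper open.
Joint ranges: [-2.53, 2.53], [-0.31, 2.02], [-1.57, 1.55], [0.28, 2.44], [-1.29, 4.43], [0.15, 1.84], [-2.92, 2.92]. Speed limits (rad/s): [2.57, 2.57, 3.14, 3.14, 3.14, 3.14, 3.14].

## Interface

Orientations are given as [roll, pitch, yaw] about the fixed x, y, z axes, in that order (R = Rz(yaw) Ry(pitch) Rx(roll)).
In Python, from station import readout, cams, arm, search_frame, silhouettes gives the robot as it stands. The module is installed in compiled form; this text tells all that it offers.
- The arm moves only by the shell command python3 -m jog 'ROWS' [OPENING] [FORCE]. ROWS is JSON, a list that holds one entry, the list of rows, each a list of 4 numbers: the shift along the tool's x, y, z in cm, then the turn about the tool's z in rad. In form: [[[tx, ty, tz, twist], ...]]. A call has 1 to 20 rows; each row shifts and turns the commanded pose from where the row before left it, along the tool's axes as they then stand; what a row does not reach is not made up. A row lasts 1/8 s, in which the tool goes at most 62.5 mm and 10.7 degrees, less where a joint would pass 70% of its speed; a pose out of reach is approached as far as the arm can. A call with a gripper value outside its range is refused whole. OPENING is the opening, from 0 (shut) to 1 (fully open), set as the call begins (- or left out, the last holds). The fingers move at their own pace and stop on an object; FORCE is the grip in N (left out, the last holds). Time passes only in rows, so rows that do not move let the fingers close. It gives the time, the measured TCP pose, the force, the opening and the grip force at its end, in the units of the state.
- readout.sense(): the state, without advancing time (a new reading comes with each control period).
- cams.get_image(name): name is "scene" or "top"; returns the picture (480x640x3 uint8, red, green, blue); there is no depth.
- cams.camera_info(name): a dict with "fx", "fy", "cx", "cy" (pixels), "R" (3x3) and "t" (3): a world point X has camera coordinates R X + t. Camera axes: x right, y down, z forward; pixel columns grow to the right and rows downward; lengths in m; the calibration is good to about 2 mm. A picture is of the moment at which its call begins. camera_info takes no time and is no camera call.
- arm.hand_in(): hands the job in; it is judged then, once.
Trained networks look in the newest picture that a camera, given by its name, has taken for a name from the list of things; names that differ only in an ending like _2 or _b are one class to them, and where a whole thing is asked for, a point or a joint stands for the part that bears it (a point fixed in the world has none). Each returns a list of dicts, best first, with "confidence" (0 to 1); they miss things now and then, are a little off and sometimes report something else, mostly with a low value. They report only what shows in the picture. A call takes as long as a camera call. They do not tell look-alikes from the thing itself.
- search_frame(camera, query): "rect" ([left, top, right, bottom] in pixels, round what is visible of it).
- silhouettes(camera, query): "region" (480x640 bool, what is visible of it) and "rect" ([left, top, right, bottom] in pixels, round what is visible of it).
The state is a dict: "time_s": time; "q": joint angles; "qd": joint speeds; "joint_efforts": joint torques, N m; "ee_pos": TCP position; "tool_rot": TCP orientation; "force": force on the tool from outside, world axes, zero at the start; "ft_torque": the same for the moment, N m; "gripper_width": finger opening in m; "grasp_force": force on a finger pad.
Only numpy, scipy, OpenCV 4.12 (cv2) and the standard library are available. Lean on these libraries where they do the work, as an engineer would, in place of code of your own. Each camera call takes 0.05 s, during which the arm holds its last target. There are 200 camera calls.

## Task

A louvre blade for the window shutters lies in the channel of the wooden jig on the desk. Slide it along the channel until its end sits snugly against the metal stop, gently so that the stop does not shift, and then press the toggle clamp's handle down past its over-center point so that the rubber foot locks down on the blade. Do not force anything, leave the other things on the desk and on the jig where they are, and take the gripper away.

Things in the scene. Friction and masses are not known exactly. Their poses are not given: they have to be found in the camera images.
- jig: Fixed jig: plywood base 18 mm thick, origin on the desk below it; base spans jig x -105..95, y -210..150 mm (x roughly away from the robot, z up). On its top, the bed, two rails 10 mm wide, 8 mm high, jig y -135..125 mm, form a channel 67 mm wide along jig y, centred at jig x 45 mm. Jig, stop and clamp may be pressed with at most 30 N (more bends the clamp).
- stop_slot (a point): Fixed mark in the bed at jig x 45, y 100, z 18 mm. The stop, an aluminium block 50 (x) x 20 (y) x 20 mm with a black knob (31 mm high in all), stands in the channel on the +y side of it; its face to the blade lies near this mark, but up to 16 mm either way in y and unmeasured: find it by feel. Only friction holds the stop: over about 10 N it slips; it must not shift by 2 mm.
- blade: Louvre blade, a loose oak slat 64 (x) x 200 (y) x 11 mm, about 0.09 kg, flat in the channel with 1.5 mm play at each side. Origin under its centre; y along its length, towards the stop. It starts 20 to 105 mm short of the stop and slides easily (about 1 N).
- blade_back (a point): Centre of the blade's end face away from the stop (the one to push on), 5.5 mm above the bed.
- blade_end (a point): Centre of the blade's end face towards the stop, 5.5 mm above the bed.
- clamp_handle (a joint): Toggle clamp handle, rad: 0 raised, 0.78 end of travel, starts raised. Pressing it down in an arc takes 1 to 3 N at the grip until the foot meets the blade near 0.36, then rises to a hump of 9 to 20 N near 0.5 (spindle setting unmeasured) and falls to nothing at over-center, about 0.70; beyond, it snaps to 0.78 by itself and stays. Locked above 0.74. Let go between 0.4 and 0.69 it springs back.
- handle_hinge (a point): The handle's hinge, at jig x -26, y 15, z 30 mm; axis along jig y. From here the handle points to jig -x (towards the robot) and up, (0.98 minus the joint value) rad above level.
- grip_top (a point): Point on the upper side of the handle's black round grip, 90 mm along the handle from the hinge; press here. The grip is 20 mm in diameter, centred on the line through the hinge, from 48 to 118 mm from the hinge.
- bar_hinge (a point): Hinge of the clamp bar, at jig x -12, y 15, z 76 mm. The bar, 25 mm wide, reaches 66 mm from here towards jig +x; open, it stands up about 0.83 rad above level (falling as the handle goes down), locked it lies nearly level (about 0.2 rad up) over the channel.
- foot_tip (a point): Centre of the underside of the clamp's rubber foot, 18 mm in diameter, 57 mm along the bar; locked, it rests on the blade's upper side at jig x 45, y 15 mm, 29 mm above the desk.
- tin: Small open steel tin, 48 mm wide, 30 mm high, loose on the jig's base; leave alone. Origin under its centre.
- sander: Cork sanding block 34 x 60 x 22 mm, loose on the jig's base; leave alone. Origin under its centre.
- spare: Spare louvre blade 64 x 240 x 11 mm lying on the desk beside the jig; leave alone. Origin under its centre.
- glue: White glue bottle, 52 mm wide, 120 mm high; leave alone. Origin under its centre.
- mug: White mug, 80 mm wide, 90 mm high; leave alone. Origin under its centre.
- driver: Screwdriver with a black handle lying on the desk; leave alone. Origin under its middle.
- book: Blue book lying flat, 155 x 214 x 30 mm; leave alone. Origin under its centre.
There are look-alikes about, which are no part of the job. Leave any turquoise look-alike of the blade alone.

How it is judged:
On the way:
1. with the clamp still open, the blade's end is against the stop (gap under 2 mm; handle below 0.3 rad) (horizontal distance between blade_end and stop_c0 below 0.012 m and value of joint clamp_handle below 0.3 rad), for 0.2 s.
At the end, for the whole second after the job is handed in: The blade's end is within 2 mm of the stop, the stop within 2 mm of where it was set, the clamp handle is past its over-center point (above 0.74 rad) and the foot presses on the blade with more than 10 N, all at rest and released (horizontal distance between blade_end and stop_c0 below 0.012 m and distance of stop_c0 from where it was at the start of the episode below 0.002 m and value of joint clamp_handle above 0.74 rad and contact force between foot_c0 and blade above 10 N and linear speed of blade below 0.01 m/s); the robot touches nothing.
It fails at once if the stop is shifted by more than 2 mm (distance of stop_c0 from where it was at the start of the episode above 0.002 m).
It fails at once if the robot presses on the jig, its clamp or the blade with more than 30 N (contact force between any of the arm, the fingers and jig above 30 N or contact force between the fingers and blade above 30 N).
It fails at once if another thing on the desk or jig is moved by more than 30 mm (distance of any of tin, sander, spare, glue, mug, driver, book from where it was at the start of the episode above 0.03 m).
It also fails if it takes over 70 s, if anything falls off the work surface, if the arm or the gripper's body presses on something with over 40 N, if the wrist force passes 120 N, or if a joint passes its speed limit or range.

## Working session

There is one attempt and no reset: what is moved stays moved. The work goes in short steps, Python scripts to look and compute and a shell command to move; the robot and the scene stay as the last step left them, time stands still between calls to the robot, and variables do not carry over. Pictures are saved under pics/ and viewed, at most 10 in all, crops included, and the job is handed in when it is done.

```bash
mkdir -p pics
python3 - <<'E'
from station import readout,cams,search_frame
import cv2,numpy as np
s=readout.sense(); print({k:np.round(v,3).tolist() for k,v in s.items()})
for c in("scene","top"):
    i=cams.get_image(c); cv2.imwrite(f"pics/{c}0.png",i[:,:,::-1])
    k=cams.camera_info(c); print(c,{a:np.round(b,3).tolist() for a,b in k.items()})
    for q in("jig","blade","clamp_handle","foot_tip","tin","sander","spare"):
        print(q,[(round(d["confidence"],2),np.round(d["rect"]).tolist()) for d in search_frame(c,q)][:4])
E
```

```text
{'time_s': 0.0, 'q': [-1.377, 0.468, -0.012, 1.604, 0.006, 1.071, -0.056], 'qd': [-0.0, 0.0, -0.001, -0.001, -0.0, 0.0, -0.001], 'joint_efforts': [0.001, -52.057, -0.012, -24.375, -0.057, 0.018, 0.0], 'ee_pos': [0.152, 0.631, 0.239], 'tool_rot': [-3.14, 0.0, 2.905], 'force': [0.491, 0.429, 0.316], 'ft_torque': [0.038, 0.057, -0.056], 'grasp_force': 0.0, 'gripper_width': 0.092}
scene {'fx': 438.571, 'fy': 438.571, 'cx': 319.158, 'cy': 235.4, 'R': [[0.594, 0.804, 0.023], [0.465, -0.32, -0.826], [-0.656, 0.502, -0.564]], 't': [-0.276, -0.152, 1.393]}
jig [(0.95, [254.0, 219.0, 430.0, 356.0])]
blade [(0.89, [312.0, 274.0, 394.0, 330.0]), (0.73, [150.0, 263.0, 220.0, 321.0])]
clamp_handle [(0.81, [331.0, 222.0, 362.0, 268.0])]
foot_tip [(0.51, [384.0, 268.0, 389.0, 272.0])]
tin [(0.95, [278.0, 278.0, 298.0, 298.0])]
sander [(0.62, [348.0, 236.0, 373.0, 249.0])]
spare [(0.83, [429.0, 218.0, 514.0, 271.0]), (0.51, [255.0, 220.0, 429.0, 355.0]), (0.47, [19.0, 328.0, 181.0, 468.0])]
top {'fx': 477.547, 'fy': 477.547, 'cx': 316.359, 'cy': 237.684, 'R': [[-0.004, -1.0, -0.006], [-0.988, 0.004, -0.157], [0.157, 0.005, -0.988]], 't': [-0.028, 0.528, 1.087]}
jig [(0.79, [233.0, 170.0, 387.0, 267.0])]
blade [(0.89, [204.0, 276.0, 266.0, 371.0]), (0.61, [280.0, 180.0, 363.0, 208.0]), (0.56, [472.0, 191.0, 574.0, 263.0])]
clamp_handle [(0.5, [285.0, 222.0, 294.0, 248.0])]
foot_tip [(0.74, [354.0, 225.0, 375.0, 244.0]), (0.69, [470.0, 192.0, 573.0, 264.0])]
tin [(0.6, [355.0, 226.0, 375.0, 244.0])]
sander [(0.59, [246.0, 240.0, 273.0, 262.0])]
spare [(0.7, [140.0, 155.0, 174.0, 248.0]), (0.23, [104.0, 172.0, 117.0, 253.0])]
```

View pics/scene0.png

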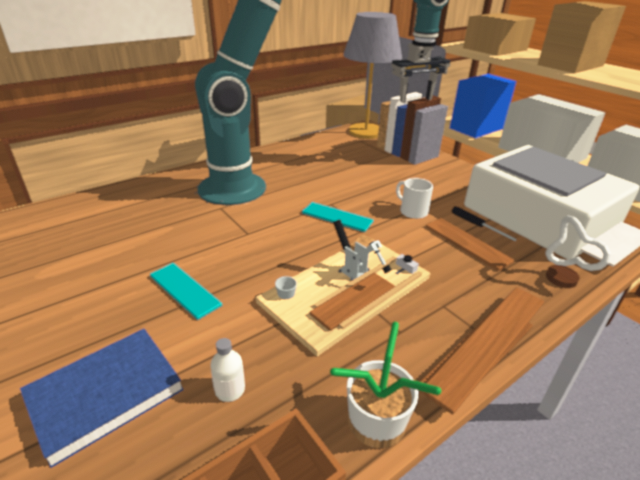

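View pics/top0.png

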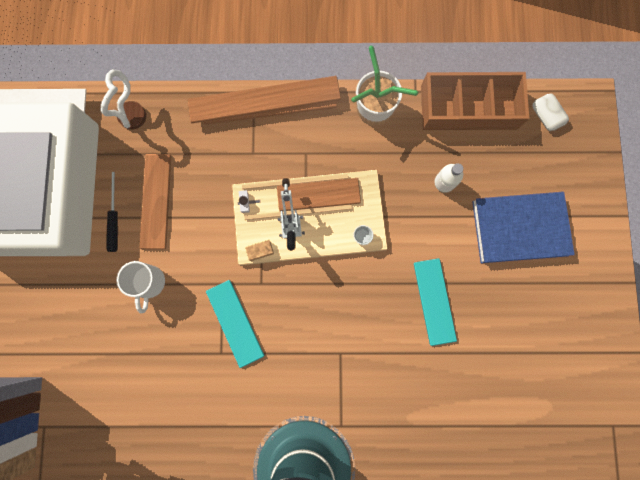

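The blade candidates are the brown slat in the jig (top (320,195), scene (353,302)), the turquoise slats (top (235,325) and (435,303)), the spare (155,201) and the long board (265,103). I choose the slat in the jig. Next I fit the jig pose and check the choice in a close crop.

```bash
cat > h.py <<'E'
from station import readout,cams,arm,search_frame,silhouettes
import cv2,numpy as np
def ray(c,uv,z):
    k=cams.camera_info(c);uv=np.atleast_2d(uv).astype(float)
    d=np.c_[(uv[:,0]-k["cx"])/k["fx"],(uv[:,1]-k["cy"])/k["fy"],np.ones(len(uv))]@np.array(k["R"])
    o=-np.array(k["R"]).T@k["t"]
    return o+d*((z-o[2])/d[:,2])[:,None]
def proj(c,X):
    k=cams.camera_info(c);p=np.atleast_2d(X)@np.array(k["R"]).T+k["t"]
    return np.c_[p[:,0]/p[:,2]*k["fx"]+k["cx"],p[:,1]/p[:,2]*k["fy"]+k["cy"]]
def contour(m):
    c,_=cv2.findContours(m.astype(np.uint8),cv2.RETR_EXTERNAL,cv2.CHAIN_APPROX_NONE)
    return max(c,key=cv2.contourArea)[:,0]
E
cat > fit.py <<'E'
from h import *
from scipy.optimize import least_squares
res={}
for c in("top","scene"):
    cams.get_image(c)
    m=silhouettes(c,"jig")[0]["region"]
    P=ray(c,contour(m),.018)[:,:2]
    r=cv2.minAreaRect((P*1000).astype(np.float32)); print(c,"rect",np.round(r[0],1),np.round(r[1],1),round(r[2],1))
    for d in silhouettes(c,"blade"):
        B=ray(c,contour(d["region"]),.029)[:,:2]
        r=cv2.minAreaRect((B*1000).astype(np.float32)); print(" blade",round(d["confidence"],2),np.round(r[0],1),np.round(r[1],1),round(r[2],1))
E
python3 fit.py
python3 - <<'E'
import cv2
a=cv2.imread("pics/top0.png")[160:275,225:395];b=cv2.imread("pics/scene0.png")[210:360,250:440]
a=cv2.resize(a,(790,534),interpolation=cv2.INTER_CUBIC);b=cv2.resize(b,(760,600),interpolation=cv2.INTER_CUBIC)
cv2.imwrite("pics/ca.png",a);cv2.imwrite("pics/cb.png",b)
E
```

```text
top rect [583.7 -12.4] [205.2 363. ] 5.2
 blade 0.82 [637.3 -36.7] [ 68.3 201.7] 4.6
 blade 0.79 [330.5 161. ] [195.9  63.5] 25.6
 blade 0.57 [623.2 360. ] [ 64.6 233.9] 89.5
 blade 0.56 [ 378.4 -307.3] [197.1  65.7] 8.9
scene rect [539.8 -16.7] [318.6 386.6] 7.3
 blade 0.88 [358.2 138.5] [195.9  72.3] 26.0
 blade 0.87 [ 406.  -320.9] [203.2  65.9] 9.6
 blade 0.65 [641.4 -39.9] [ 68.3 205.4] 6.2
 blade 0.23 [ 527.2 -137.8] [44.5 76.3] 56.0
```

View pics/ca.png

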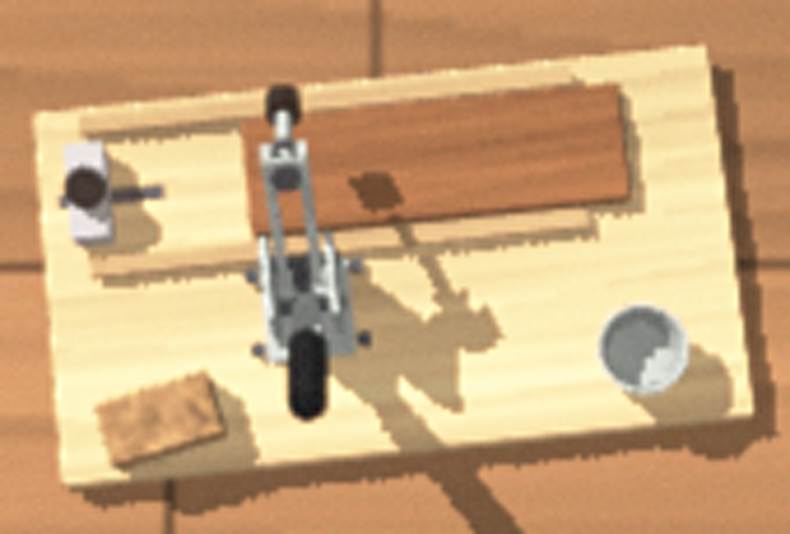

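View pics/cb.png

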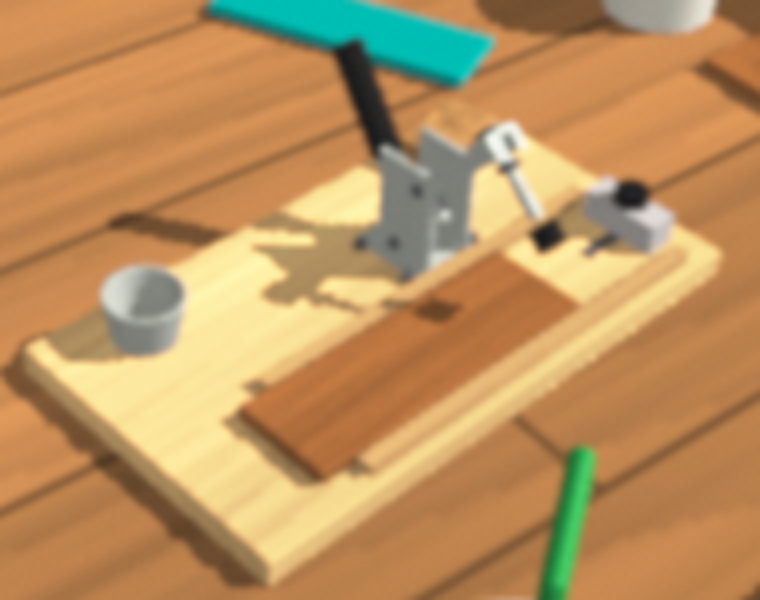

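The crops confirm the brown slat in the channel. In the top picture its back end is at about (359,190), its front end at (279,198) and the stop at (243,202). The tin is at (363,235) and the sander at (259,250). Next I refine with a model fit in both views.

```bash
cat > fit2.py <<'E'
from h import *
from scipy.optimize import minimize
import sys
def box(p,x0,x1,y0,y1,z0,z1):
    X=np.array([[x,y,z] for x in(x0,x1) for y in(y0,y1) for z in(z0,z1)])
    c,s=np.cos(p[2]),np.sin(p[2]); return np.c_[p[0]+c*X[:,0]-s*X[:,1],p[1]+s*X[:,0]+c*X[:,1],X[:,2]]
S=4
def rend(c,X):
    m=np.zeros((480*S,640*S),np.uint8); u=(proj(c,X)+.5)*S-.5
    cv2.fillConvexPoly(m,cv2.convexHull(np.round(u*16).astype(np.int32)),1,shift=4); return m
def fit(masks,dims,p0):
    M={c:cv2.resize(m.astype(np.uint8),None,fx=S,fy=S,interpolation=cv2.INTER_NEAREST) for c,m in masks.items()}
    def f(p):
        e=0
        for c,m in M.items():
            r=rend(c,box(p,*dims)); e-=(r&m).sum()/(r|m).sum()
        return e
    r=minimize(f,p0,method="Nelder-Mead",options=dict(initial_simplex=np.array([p0]+[list(np.array(p0)+d) for d in([.01,0,0],[0,.01,0],[0,0,.04])]),xatol=1e-4,fatol=1e-5))
    return np.round(r.x,4),round(r.fun,3)
for c in("top","scene"): cams.get_image(c)
J={c:silhouettes(c,"jig")[0]["region"] for c in("top","scene")}
def bl(c):
    t=proj(c,[.637,-.037,.029])[0]
    return [d["region"] for d in silhouettes(c,"blade") if np.hypot(*((np.array(d["rect"][:2])+d["rect"][2:])/2-t))<25][0]
B={c:bl(c) for c in J}
for n in(["top"],["scene"],["top","scene"]):
    print(n,"jig",fit({c:J[c] for c in n},(-.105,.095,-.21,.15,0,.018),[.588,.018,.09]),
      "blade",fit({c:B[c] for c in n},(-.032,.032,-.1,.1,.018,.029),[.637,-.037,.09]))
for c in J:
  for q in("tin","sander"): 
    print(c,q,[(round(d["confidence"],2),np.round(d["rect"]).tolist(),np.round(ray(c,[(d["rect"][0]+d["rect"][2])/2,(d["rect"][1]+d["rect"][3])/2],.033)[0],3)) for d in search_frame(c,q)[:1]])
E
python3 fit2.py
```

```text
['top'] jig (array([0.5869, 0.0187, 0.1017]), np.float64(-0.773)) blade (array([ 0.638 , -0.036 ,  0.0953]), np.float64(-0.861))
['scene'] jig (array([0.586 , 0.0203, 0.1016]), np.float64(-0.708)) blade (array([ 0.6366, -0.0357,  0.1031]), np.float64(-0.935))
['top', 'scene'] jig (array([0.5869, 0.0188, 0.1015]), np.float64(-1.48)) blade (array([ 0.6374, -0.0359,  0.0996]), np.float64(-1.793))
top tin [(0.54, [354.0, 226.0, 375.0, 245.0], array([ 0.534, -0.145,  0.033]))]
top sander [(0.89, [245.0, 241.0, 276.0, 262.0], array([0.497, 0.103, 0.033]))]
scene tin [(0.94, [277.0, 280.0, 295.0, 302.0], array([ 0.542, -0.146,  0.033]))]
scene sander [(0.71, [348.0, 235.0, 376.0, 249.0], array([0.496, 0.11 , 0.033]))]
```

```bash
python3 -m jog '[[[0,0,0,0.176],[0,0,0,0.176],[0,0,0,0.176],[0,0,0,0.176],[0,0,0,0.176],[0,0,0,0.176],[0,0,0,0.177],[0,0,0,0]]]' 0; python3 -m jog '[[[-4.2,2.1,0,0],[-4.2,2.1,0,0],[-4.2,2.1,0,0],[-4.2,2.1,0,0],[-4.2,2.1,0,0],[-4.2,2.1,0,0],[-4.2,2.1,0,0],[-4.2,2.1,0,0],[-4.2,2.1,0,0],[-4.2,2.1,0,0],[-4.2,2.1,0,0],[-4.2,2.1,0,0],[-4.2,2.1,0,0],[-4.2,2.1,0,0],[-4.2,2.1,0,0],[-4.2,2.1,0,0],[-4.2,2.1,0,0],[-4.2,2.1,0,0],[-4.2,2.1,0,0],[-4,1.6,0,0]]]'; python3 -m jog '[[[0,0,0,0],[0,0,0,0]]]'
cat > st.py <<'E'
from h import *
J=np.array([.5869,.0188,.1015])
s=readout.sense();p=s["ee_pos"];c,n=np.cos(J[2]),np.sin(J[2]);d=np.array(p[:2])-J[:2]
print("t",round(s["time_s"],2),"jig xyz mm",np.round([1e3*(c*d[0]+n*d[1]),1e3*(c*d[1]-n*d[0]),1e3*p[2]],1),"rpy",np.round(s["tool_rot"],3),
"F jig",np.round([c*s["force"][0]+n*s["force"][1],c*s["force"][1]-n*s["force"][0],s["force"][2]],2),"w",round(s["gripper_width"],4))
E
python3 st.py
```

```text
time_s: 2.6
ee_pos: [0.1524, 0.6319, 0.2396]
tool_rot: [3.141, 0.0, 1.674]
force: [0.0, 0.4, 0.1]
gripper_width: 0.014
grasp_force: 0.0
time_s: 5.1
ee_pos: [0.6507, -0.1613, 0.2394]
tool_rot: [3.142, -0.0, 1.676]
force: [0.4, -0.4, 0.7]
gripper_width: 0.0007
grasp_force: 0.0
time_s: 5.35
ee_pos: [0.6496, -0.1593, 0.2392]
tool_rot: [-3.141, -0.001, 1.674]
force: [-0.8, -0.2, -0.2]
gripper_width: 0.0008
grasp_force: 0.0
t 5.35 jig xyz mm [  44.3 -183.6  239.2] rpy [-3.141e+00 -1.000e-03  1.674e+00] F jig [-0.79 -0.09 -0.19] w 0.0008
```

```bash
python3 -m jog '[[[0,0,3,0],[0,0,3,0],[0,0,3,0],[0,0,3,0],[0,0,2.5,0],[0,0,1.5,0],[0,0,1,0],[0,0,0.8,0],[0,0,0.5,0],[0,0,0.5,0],[0,0,0.2,0],[0,0,0,0]]]'; python3 st.py
python3 - <<'E'
from h import *
for c in("top","scene"):
    i=cams.get_image(c); u=proj(c,[.642,-.11,.03])[0].astype(int); print(c,u)
    a=i[max(u[1]-50,0):u[1]+50,u[0]-65:u[0]+65,::-1]; cv2.imwrite(f"pics/d_{c}.png",cv2.resize(a,None,fx=6,fy=6,interpolation=cv2.INTER_CUBIC)[:600,:800])
E
```

```text
time_s: 6.85
ee_pos: [0.6499, -0.1601, 0.0496]
tool_rot: [3.142, 0.0, 1.672]
force: [0.4, 0.3, 0.7]
gripper_width: 0.0005
grasp_force: 0.0
t 6.85 jig xyz mm [  44.5 -184.4   49.6] rpy [3.142 0.    1.672] F jig [0.44 0.23 0.66] w 0.0005
top [348 191]
scene [327 311]
```

View pics/d_scene.png

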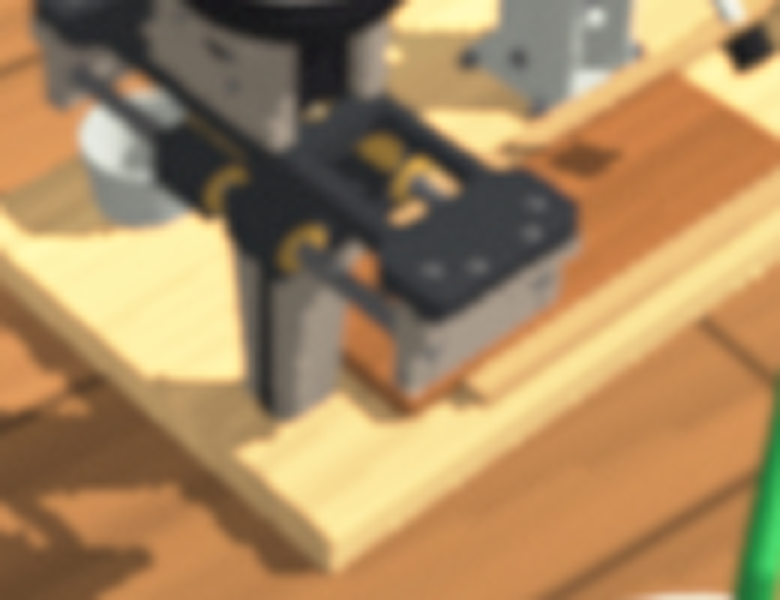

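```bash
python3 -m jog '[[[0.2,0,0.2,0],[0.4,0,0,0],[0.4,0,0,0],[0.4,0,0,0],[0.4,0,0,0],[0.4,0,0,0],[0.4,0,0,0],[0.4,0,0,0],[0.4,0,0,0],[0.4,0,0,0],[0.4,0,0,0],[0.4,0,0,0],[0.3,0,0,0],[0.2,0,0,0],[0,0,0,0],[0,0,0,0]]]'; python3 st.py
python3 - <<'E'
from h import *
a=cv2.imread("pics/top0.png")[...,::-1]
J=np.array([.5869,.0188,.1015]);c,n=np.cos(J[2]),np.sin(J[2])
for u,v in[(108,150),(112,235),(66,150),(76,240)]:
    P=ray("top",[225+u/4.647-.4,160+v/4.647-.4],.038)[0][:2]-J[:2]; print(np.round(1e3*np.array([c*P[0]+n*P[1],c*P[1]-n*P[0]]),1))
E
```

```text
time_s: 8.95
ee_pos: [0.6446, -0.1091, 0.0475]
tool_rot: [-3.141, -0.0, 1.672]
force: [0.2, -0.4, 1.2]
gripper_width: 0.0004
grasp_force: 0.0
t 8.95 jig xyz mm [  44.5 -133.1   47.5] rpy [-3.141 -0.     1.672] F jig [ 0.12 -0.45  1.18] w 0.0004
[ 65.1 109.3]
[ 20. 111.]
[ 67.5 131. ]
[ 19.4 129.6]
```

```bash
python3 -m jog '[[[0.12,0,0,0],[0.12,0,0,0],[0.12,0,0,0],[0.12,0,0,0],[0.12,0,0,0],[0.12,0,0,0],[0.12,0,0,0],[0.12,0,0,0]]]'; python3 st.py;  python3 -m jog '[[[0.1,0,0,0],[0.1,0,0,0],[0.1,0,0,0],[0.1,0,0,0],[0.1,0,0,0],[0.1,0,0,0],[0.1,0,0,0],[0.1,0,0,0],[0.1,0,0,0],[0,0,0,0]]]' >/dev/null; python3 st.py
python3 - <<'E'
from h import *
for c in("top","scene"):
    i=cams.get_image(c); u=proj(c,[.642,.07,.03])[0].astype(int); print(c,u)
    a=i[max(u[1]-50,0):u[1]+50,u[0]-65:u[0]+65,::-1]; cv2.imwrite(f"pics/e_{c}.png",cv2.resize(a,None,fx=6,fy=6,interpolation=cv2.INTER_CUBIC)[:600,:800])
E
```

```text
time_s: 9.95
ee_pos: [0.6437, -0.0997, 0.0476]
tool_rot: [3.142, -0.0, 1.672]
force: [-0.5, -0.0, -0.2]
gripper_width: 0.0005
grasp_force: 0.2
t 9.95 jig xyz mm [  44.5 -123.6   47.6] rpy [ 3.142 -0.     1.672] F jig [-0.55  0.02 -0.16] w 0.0005
t 11.2 jig xyz mm [  44.6 -114.5   47.6] rpy [ 3.142 -0.     1.672] F jig [0.24 0.31 0.55] w 0.0003
top [274 192]
scene [391 279]
```

View pics/e_scene.png

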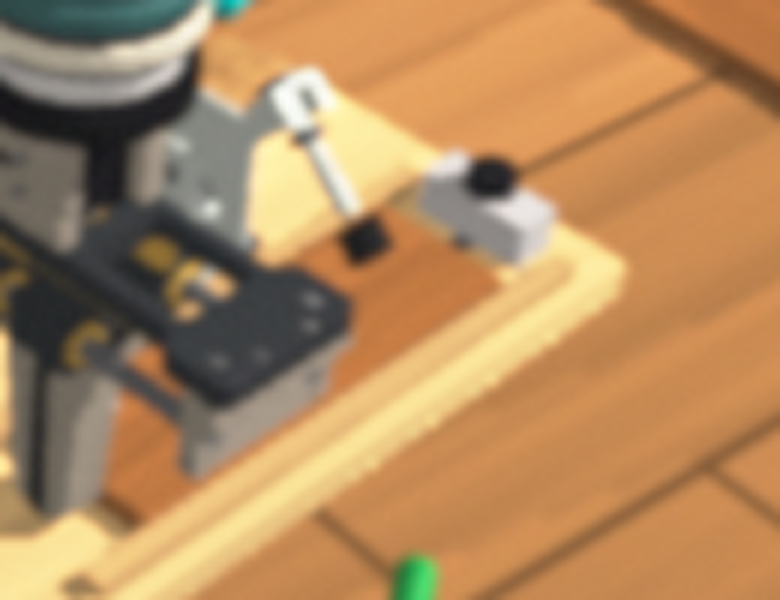

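The picture shows the blade end at about (500,285) and the stop's face at about (450,240), about 1 cm apart. I'll continue slowly, watching the force.

```bash
python3 -m jog '[[[0.1,0,0,0],[0.1,0,0,0],[0.1,0,0,0],[0.05,0,0,0]]]'>/dev/null; python3 st.py;  python3 -m jog '[[[0.05,0,0,0],[0.05,0,0,0],[0.05,0,0,0]]]' >/dev/null; python3 st.py;  python3 -m jog '[[[0.05,0,0,0],[0.05,0,0,0],[0.05,0,0,0]]]' >/dev/null; python3 st.py
```

```text
t 11.8 jig xyz mm [  44.6 -111.2   47.7] rpy [3.141 0.    1.672] F jig [-0.74  0.07  0.58] w 0.0004
t 12.18 jig xyz mm [  44.6 -109.8   47.6] rpy [3.141 0.    1.672] F jig [-0.19 -0.75  0.71] w 0.0003
t 12.55 jig xyz mm [  44.6 -108.2   47.6] rpy [3.141 0.    1.672] F jig [-0.6  -0.91  0.72] w 0.0006
```

```bash
for k in 1; do :; done; python3 -m jog '[[[0.05,0,0,0],[0.05,0,0,0],[0.05,0,0,0]]]' >/dev/null; python3 st.py;  python3 -m jog '[[[0.05,0,0,0],[0.05,0,0,0],[0.05,0,0,0]]]' >/dev/null; python3 st.py;  python3 -m jog '[[[0.05,0,0,0],[0.05,0,0,0]]]' >/dev/null; python3 st.py
```

```text
t 12.93 jig xyz mm [  44.6 -106.7   47.6] rpy [3.142 0.    1.672] F jig [ 0.26 -1.21  0.44] w 0.0005
t 13.3 jig xyz mm [  44.6 -105.2   47.6] rpy [3.142 0.    1.672] F jig [-0.03 -0.75  0.78] w 0.0002
t 13.55 jig xyz mm [  44.6 -104.2   47.6] rpy [3.141 0.    1.672] F jig [ 0.57 -1.29  0.6 ] w 0.0005
```

```bash
python3 -m jog '[[[0.05,0,0,0],[0.05,0,0,0]]]' >/dev/null; python3 st.py;  python3 -m jog '[[[0.05,0,0,0],[0.05,0,0,0]]]' >/dev/null; python3 st.py
```

```text
t 13.8 jig xyz mm [  44.6 -103.2   47.6] rpy [3.142 0.    1.672] F jig [ 0.06 -1.82  0.88] w 0.0003
t 14.05 jig xyz mm [  44.6 -102.2   47.6] rpy [3.141 0.    1.672] F jig [-0.01 -1.01  0.17] w 0.0005
```

Run:
```python
from h import *
i=[]
for c in("top","scene"):
    im=cams.get_image(c); u=proj(c,[.63,.115,.03])[0].astype(int); print(c,u)
    i.append(cv2.resize(im[u[1]-25:u[1]+25,u[0]-32:u[0]+32,::-1],None,fx=6,fy=6,interpolation=cv2.INTER_CUBIC))
cv2.imwrite("pics/f.png",np.hstack(i))
```

```text
top [256 196]
scene [401 269]
```

View pics/f.png

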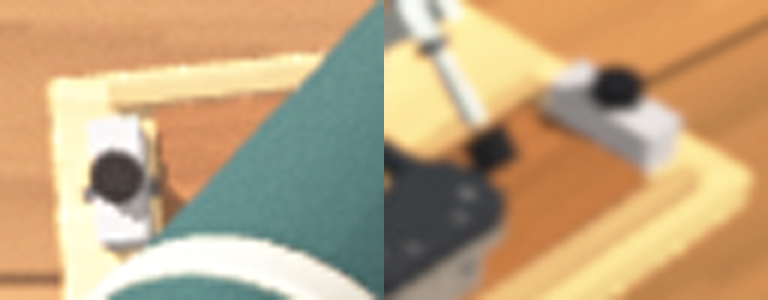

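The gap is now only a few mm (top crop: stop's edge at x≈150, blade's at x≈158). I'll go on in half-millimetre rows.

```bash
python3 -m jog '[[[0.05,0,0,0],[0.05,0,0,0]]]' >/dev/null; python3 st.py;  python3 -m jog '[[[0.05,0,0,0]]]' >/dev/null; python3 st.py;  python3 -m jog '[[[0.05,0,0,0]]]' >/dev/null; python3 st.py
```

```text
t 14.4 jig xyz mm [  44.6 -101.2   47.6] rpy [ 3.142 -0.     1.672] F jig [ 0.48 -0.49  0.98] w 0.0001
t 14.53 jig xyz mm [  44.6 -100.7   47.6] rpy [ 3.142 -0.     1.672] F jig [ 0.28 -1.06  1.24] w 0.0004
t 14.65 jig xyz mm [  44.6 -100.2   47.6] rpy [ 3.142 -0.     1.672] F jig [ 1.16 -1.76  0.31] w 0.0006
```

```bash
python3 -m jog '[[[0.05,0,0,0]]]' >/dev/null; python3 st.py;  python3 -m jog '[[[0.05,0,0,0]]]' >/dev/null; python3 st.py
```

```text
t 14.78 jig xyz mm [ 44.6 -99.6  47.6] rpy [ 3.142 -0.     1.672] F jig [-0.07 -1.52  0.55] w 0.0004
t 14.9 jig xyz mm [ 44.6 -99.2  47.6] rpy [ 3.142 -0.     1.672] F jig [-0.24 -1.98 -0.34] w 0.0001
```

```bash
python3 -m jog '[[[0.05,0,0,0]]]' >/dev/null; python3 st.py;  python3 -m jog '[[[0,0,0,0]]]' >/dev/null; python3 st.py
```

```text
t 15.03 jig xyz mm [ 44.5 -98.7  47.6] rpy [-3.142 -0.     1.672] F jig [-0.13 -0.19  2.03] w 0.0001
t 15.15 jig xyz mm [ 44.5 -98.6  47.6] rpy [-3.142 -0.     1.672] F jig [-0.67 -0.21  0.45] w 0.0003
```

```bash
python3 -m jog '[[[0.05,0,0,0]]]' >/dev/null; python3 st.py;  python3 -m jog '[[[0,0,0,0]]]' >/dev/null; python3 st.py
```

```text
t 15.28 jig xyz mm [ 44.5 -98.2  47.6] rpy [ 3.142 -0.     1.672] F jig [-0.11 -1.06 -0.37] w 0.0004
t 15.4 jig xyz mm [ 44.6 -98.1  47.6] rpy [ 3.142 -0.     1.672] F jig [-0.11 -0.53 -0.  ] w 0.0005
```

```bash
python3 -m jog '[[[0.05,0,0,0]]]' >/dev/null; python3 st.py;  python3 -m jog '[[[0.05,0,0,0]]]' >/dev/null; python3 st.py
```

```text
t 15.53 jig xyz mm [ 44.5 -97.7  47.6] rpy [3.142 0.    1.672] F jig [ 0.73 -1.69  1.67] w 0.0006
t 15.65 jig xyz mm [ 44.5 -97.5  47.6] rpy [3.142 0.    1.672] F jig [ 0.35 -2.17 -0.34] w 0.0006
```

```bash
python3 -m jog '[[[0.05,0,0,0]]]' >/dev/null; python3 st.py;  python3 -m jog '[[[0,0,0,0]]]' >/dev/null; python3 st.py
```

```text
t 15.78 jig xyz mm [ 44.5 -97.5  47.6] rpy [3.141e+00 1.000e-03 1.671e+00] F jig [ 0.32 -2.5  -0.25] w 0.0004
t 15.9 jig xyz mm [ 44.5 -97.5  47.6] rpy [3.141e+00 1.000e-03 1.671e+00] F jig [-0.18 -3.05 -1.31] w 0.0007
```

Contact: the TCP stands still at -97.5 while the force grows to 3 N, so the blade is snug. Backing off and rising now.

```bash
python3 -m jog '[[[-0.2,0,0,0],[-0.5,0,0,0],[-1,0,0,0],[-1,0,-1,0],[0,0,-3,0],[0,0,-4,0],[0,0,-4,0],[0,0,-4,0],[0,0,-2,0],[0,0,0,0],[0,0,0,0]]]'>/dev/null; python3 st.py; python3 -c "
from h import *
print(np.round(readout.sense()['q'],2))"; python3 fit2.py | tail -5 | head -1
python3 - <<'E'
import numpy as np
for t in np.arange(0,.8,.1):
    a=.98-t; print(round(t,2),"TCP jig x,z",np.round([-26-90*np.cos(a)+10*np.sin(a)+10,30+90*np.sin(a)+10*np.cos(a)+25],1))
E
```

```text
t 17.27 jig xyz mm [  43.7 -123.4  226. ] rpy [-3.139e+00 -1.000e-03  1.672e+00] F jig [ 0.65 -0.2   0.07] w 0.0002
[-0.35  0.54  0.64  1.65 -0.35  1.08  0.49]
0.0 TCP jig x,z [-57.8 135.3]
0.1 TCP jig x,z [-65.6 130.7]
0.2 TCP jig x,z [-72.9 125.4]
0.3 TCP jig x,z [-79.7 119.4]
0.4 TCP jig x,z [-85.8 112.7]
0.5 TCP jig x,z [-91.2 105.4]
0.6 TCP jig x,z [-95.9  97.7]
0.7 TCP jig x,z [-99.7  89.5]Traceback (most recent call last):
  File "fit2.py", line 25, in <module>
    B={c:bl(c) for c in J}
         ~~^^^
  File "fit2.py", line 24, in bl
    return [d["region"] for d in silhouettes(c,"blade") if np.hypot(*((np.array(d["rect"][:2])+d["rect"][2:])/2-t))<25][0]
           ~~~~~~~~~~~~~~~~~~~~~~~~~~~~~~~~~~~~~~~~~~~~~~~~~~~~~~~~~~~~~~~~~~~~~~~~~~~~~~~~~~~~~~~~~~~~~~~~~~~~~~~~~~~~^^^
IndexError: list index out of range
```

```bash
python3 -m jog '[[[3.5,-2.5,0,0],[3.5,-2.5,0,0],[3.5,-2.5,0,0],[3.3,-2.5,0,0],[0,0,0,0.175],[0,0,0,0.175],[0,0,0,0.175],[0,0,0,0.175],[0,0,0,0.175],[0,0,0,0.175],[0,0,0,0.175],[0,0,0,0.175],[0,0,0,0.171],[0,0,0,0],[0,0,0,0]]]'>/dev/null; python3 st.py; python3 fit2.py
```

```text
t 19.4 jig xyz mm [-55.4  14.4 227.5] rpy [3.141 0.    0.104] F jig [-0.73 -0.15 -0.16] w 0.0003Traceback (most recent call last):
  File "fit2.py", line 25, in <module>
    B={c:bl(c) for c in J}
         ~~^^^
  File "fit2.py", line 24, in bl
    return [d["region"] for d in silhouettes(c,"blade") if np.hypot(*((np.array(d["rect"][:2])+d["rect"][2:])/2-t))<25][0]
           ~~~~~~~~~~~~~~~~~~~~~~~~~~~~~~~~~~~~~~~~~~~~~~~~~~~~~~~~~~~~~~~~~~~~~~~~~~~~~~~~~~~~~~~~~~~~~~~~~~~~~~~~~~~~^^^
IndexError: list index out of range
```

```bash
python3 -m jog '[[[0,0,2.5,0],[0,0,2.5,0],[0,0,1.5,0],[0,0,0.7,0],[0,0,0,0]]]'>/dev/null; python3 st.py
python3 - <<'E'
from h import *
im=cams.get_image("scene"); u=proj("scene",[.58,.03,.1])[0].astype(int); print(u)
cv2.imwrite("pics/g.png",cv2.resize(im[u[1]-50:u[1]+50,u[0]-65:u[0]+65,::-1],None,fx=6,fy=6,interpolation=cv2.INTER_CUBIC))
E
```

```text
t 20.32 jig xyz mm [-55.3  14.2 155.6] rpy [3.141 0.    0.101] F jig [-0.01 -0.18 -0.1 ] w 0.0008
[362 246]
```

View pics/g.png

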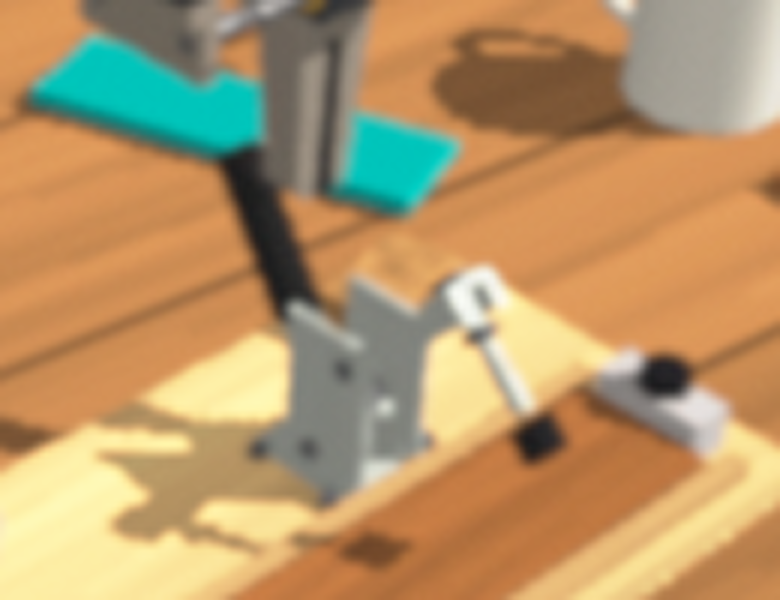

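The finger tip at (310,190) stands above the grip with its end at (245,155), and the blade lies against the stop at (640,400). Now I press along the arc.

```bash
python3 -m jog '[[[-0.2,0,1,0],[0,0,1,0],[-0.4,0,0.25,0],[-0.4,0,0.25,0],[-0.37,0,0.27,0],[-0.37,0,0.27,0]]]'>/dev/null; python3 st.py; python3 -m jog '[[[-0.34,0,0.3,0],[-0.34,0,0.3,0],[0,0,0,0]]]'>/dev/null; python3 st.py
```

```text
t 21.12 jig xyz mm [-72.8  14.4 125.2] rpy [-3.142e+00 -1.000e-03  1.010e-01] F jig [ 0.78 -0.68  0.19] w 0.0008
t 21.5 jig xyz mm [-80.4  14.3 118.8] rpy [-3.141e+00  1.000e-03  1.010e-01] F jig [ 0.2  -0.57 -0.45] w 0.0002
```

```bash
python3 -m jog '[[[-0.1,0,0.3,0],[-0.3,0,0.35,0],[-0.3,0,0.35,0]]]'>/dev/null; python3 st.py; python3 -m jog '[[[-0.27,0,0.36,0],[-0.1,0,0.2,0]]]'>/dev/null; python3 st.py
python3 - <<'E'
from h import *
im=cams.get_image("scene"); u=proj("scene",[.56,.03,.08])[0].astype(int); print(u)
cv2.imwrite("pics/i.png",cv2.resize(im[u[1]-50:u[1]+50,u[0]-65:u[0]+65,::-1],None,fx=6,fy=6,interpolation=cv2.INTER_CUBIC))
E
```

```text
t 21.88 jig xyz mm [-85.4  14.2 109.8] rpy [-3.141e+00 -3.000e-03  1.010e-01] F jig [ 0.93 -0.36 11.47] w 0.0004
t 22.12 jig xyz mm [-88.5  14.2 105. ] rpy [-3.141 -0.004  0.101] F jig [-0.26  0.83 16.45] w 0.0002
[355 249]
```

View pics/i.png

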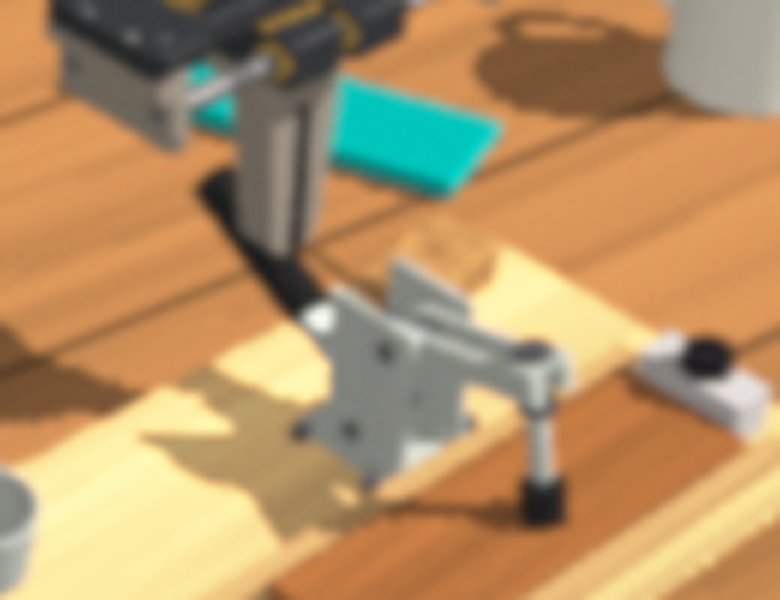

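The foot has met the blade at (540,510) and the finger presses on the grip at (280,250). The force is 16 N, climbing the hump. Continuing in small rows.

```bash
python3 -m jog '[[[-0.12,0,0.18,0],[-0.12,0,0.18,0]]]'>/dev/null; python3 st.py; python3 -m jog '[[[-0.1,0,0.15,0]]]'>/dev/null; python3 st.py
```

```text
t 22.43 jig xyz mm [-90.7  14.3 101.6] rpy [-3.14  -0.004  0.1  ] F jig [-1.08  0.69 17.28] w 0.0005
t 22.55 jig xyz mm [-91.7  14.2 100.1] rpy [-3.141 -0.004  0.1  ] F jig [ 0.35  0.8  16.57] w 0.0003
```

```bash
python3 -m jog '[[[-0.1,0,0.18,0],[-0.1,0,0.18,0],[-0.1,0,0.18,0]]]'>/dev/null; python3 st.py; python3 -m jog '[[[-0.08,0,0.18,0],[-0.08,0,0.18,0]]]'>/dev/null; python3 st.py
```

```text
t 22.93 jig xyz mm [-95.1  14.3  94.2] rpy [-3.141e+00 -3.000e-03  1.010e-01] F jig [ 1.1   0.66 10.01] w 0.0003
t 23.18 jig xyz mm [-97.2  14.2  90. ] rpy [-3.142e+00 -2.000e-03  1.010e-01] F jig [ 2.42 -0.03  3.58] w 0.0003
```

```bash
python3 -m jog '[[[-0.06,0,0.18,0],[-0.06,0,0.15,0]]]'>/dev/null; python3 st.py
```

```text
t 23.43 jig xyz mm [-100.3   14.4   85.7] rpy [-3.142e+00  1.000e-03  1.010e-01] F jig [-0.86  0.11 -0.6 ] w 0.0004
```

The force has dropped to nothing, so it has probably snapped over. I'll retreat upwards and check.

```bash
python3 -m jog '[[[0,0,-0.5,0],[0,0,-2,0],[-1,0,-3,0],[-3,0,-4,0],[-3,0,-4,0],[-3,0,-2,0],[0,0,0,0],[0,0,0,0],[0,0,0,0]]]'>/dev/null; python3 st.py
python3 - <<'E'
from h import *
im=cams.get_image("scene"); u=proj("scene",[.58,.03,.05])[0].astype(int); print(u)
cv2.imwrite("pics/j.png",cv2.resize(im[u[1]-50:u[1]+50,u[0]-65:u[0]+65,::-1],None,fx=6,fy=6,interpolation=cv2.INTER_CUBIC))
E
```

```text
t 24.55 jig xyz mm [-194.4   15.5  237.6] rpy [3.137 0.007 0.101] F jig [ 0.11 -0.32 -0.62] w 0.0005
[360 264]
```

View pics/j.png

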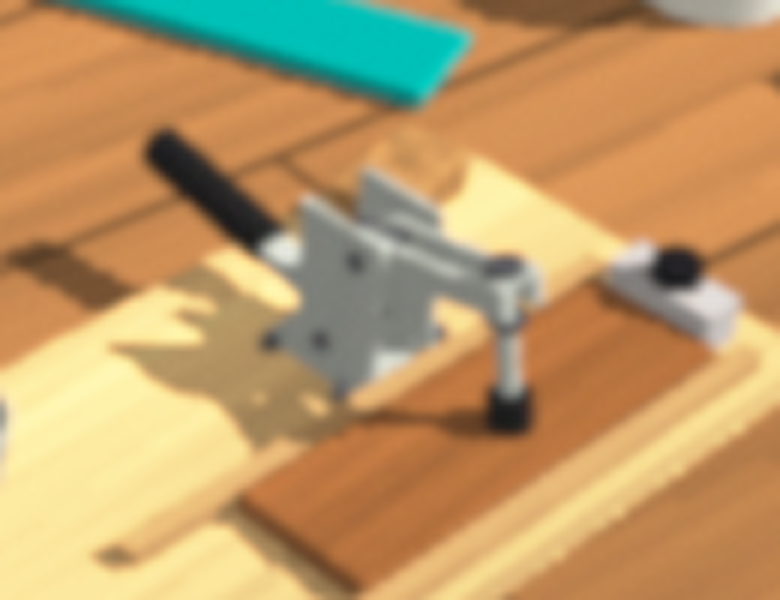

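Run:
```python
from h import *
J=[.5869,.0188,.1015];c,n=np.cos(J[2]),np.sin(J[2])
for t in(.5,.6,.7,.78):
    a=.98-t; o=[]
    for L in(48,118):
        x,y,z=(-26-L*np.cos(a))/1e3,.015,(30+L*np.sin(a))/1e3
        u=proj("scene",[J[0]+c*x-n*y,J[1]+n*x+c*y,z])[0]; o.append(np.round((u-[295,214])*6))
    print(t,*o)
```

```text
0.5 [282. 222.] [177.  87.]
0.6 [277. 229.] [168. 104.]
0.7 [274. 236.] [161. 123.]
0.78 [272. 243.] [156. 139.]
```

The grip end at (160,148) in the crop matches 0.78, so the clamp is locked. The blade is against the stop, and the tool is clear.

```bash
python3 -c "
from station import arm
print(arm.hand_in())"
```

```text
the job is handed in; nothing more can be done
None
```

The job is handed in: the blade sits against the stop (contact felt at about 3 N), the last picture puts the clamp handle at about 0.78 rad (locked), and the gripper is clear; no verdict came back.

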